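# Unclamp the round plaster mould

## Robot

A 6-joint arm with a two-finger parallel gripper is mounted at the origin on the work surface. World frame = base frame: x ahead of the robot, y to its left, z up, the work surface at z = 0. Lengths are in mm, angles in degrees, forces in N, time in s.
With the tool pointing down it reaches from about 300 to 850 mm from the base axis. Payload 4.2 kg.
Tool frame: the origin (TCP) lies on the centre line of the jaws, within the pads' length; the fingertips stand env.nose_length ahead of it and the grasp point (between the pads) lies 2 mm behind it (env.nose_length is the distance from the TCP to the fingertips, in mm); z points along the fingers, y is the direction in which the jaws open and shut (so a half turn about z gives the same grasp; the last joint's range is limited). The gripper opens to 91 mm and grips with 3 to 60 N. Pads are 32 mm wide; open, the fingers measure 118 mm over their backs; the gripper's body (76 mm by 178 mm) begins 60 mm behind the grasp point.
Start: joints at [70.359, 18.312, 89.639, -0, 72.044, -1.146], TCP at [182.405, 545.316, 230.976] pointing down, gripper open.
Joint ranges: [-177.97, 177.97], [-48.28, 115.42], [12.27, 149.76], [-77.06, 257.06], [2.81, 150.46], [-146.56, 146.56]. Speed limits (degrees/s): [147.25, 147.25, 180, 180, 180, 180].

## Interface

Orientations are given as [roll, pitch, yaw] about the fixed x, y, z axes, in that order (R = Rz(yaw) Ry(pitch) Rx(roll)).
In Python, from workcell import env gives the robot as it stands. The module is installed in compiled form; this text tells all that it offers.
- The arm moves only by the tool jog_arm, never from a script. Its argument "deltas" is a list that holds one entry, the list of rows, each a list of 5 numbers: the shift along the tool's x, y, z in m, then the turn about the tool's z in degrees, then the finger opening in m, from 0 to 0.0912. A call has 1 to 20 rows; each row is the pose to reach, as a shift and turn from the pose commanded when the call began, along the tool's axes at that moment; what a row does not reach only later rows make up. A row lasts 1/12 s, in which the tool goes at most 41.7 mm and 7.16 degrees, less where a joint would pass 70% of its speed; a pose out of reach is approached as far as the arm can. A call with a gripper value outside its range is refused whole. The fingers move at their own pace and stop on an object; "grip_force" is the grip in N (left out, the last holds). Time passes only in rows, so rows that repeat a pose let the fingers close. It gives the time, the measured TCP pose, the force and the opening at its end, in the units of the state.
- env.state(): the state, without advancing time (a new reading comes with each control period).
- env.grab_frame(name): name is "scene" or "top" or "wrist"; returns the picture (384x512x3 uint8, red, green, blue); there is no depth.
- env.camera_params(name): a dict with "fx", "fy", "cx", "cy" (pixels), "xyz" and "orientation" of the camera in the world. Camera axes: x right, y down, z forward; pixel columns grow to the right and rows downward; lengths in mm; the calibration is good to about 2 mm. A picture is of the moment at which its call begins: read the wrist's pose just before it. camera_params takes no time and is no camera call; for the wrist camera it gives the pose at the moment of the call.
- env.job_done(): hands the job in, once; it reports no verdict.
Trained networks look in the newest picture that a camera, given by its name, has taken for a name from the list of things; names that differ only in an ending like _2 or _b are one class to them, and where a whole thing is asked for, a point or a joint stands for the part that bears it (a point fixed in the world has none). Each returns a list of dicts, best first, with "conf" (0 to 1); they miss things now and then, are a little off and sometimes report something else, mostly with a low value. They report only what shows in the picture. A call takes as long as a camera call. They do not tell look-alikes from the thing itself.
- env.look_for(camera, label): "xyz" ([x, y, z] in mm, in world coordinates, good to about 4 mm: the middle of the surface that is visible of it).
The state is a dict: "time_s": time; "qpos": joint angles; "qvel": joint speeds; "effort": joint torques, N m; "ee_pos": TCP position; "ee_rot": TCP orientation; "force": force on the tool from outside, world axes, zero at the start; "torque": the same for the moment, N m; "gripper_width": finger opening in mm.
Only numpy, scipy, OpenCV 4.12 (cv2) and the standard library are available. Lean on these libraries where they do the work, as an engineer would, in place of code of your own. Each camera call takes 0.05 s, during which the arm holds its last target.

## Task

On the pottery bench two plaster moulds, one round and one square, are each clamped by a knurled nut on an upright threaded stud. Unscrew the nut of the round mould about a quarter turn counter-clockwise until it comes free, lift it straight up clear of the stud, and set it down flat inside the wooden tray without dropping it. Leave the nut on the square mould in place.

Things in the scene. Friction and masses are not known exactly. Their poses are not given: they have to be found in the camera images.
- nut_center (a point): Knurled aluminium nut on the round mould: 50 mm diameter, 36 mm tall, about 120 g, open bore; point at its centre, half-way up, z along its axis. Grip across its diameter at any yaw. Right-hand coarse thread, 2 mm play, turns easily: still held at 50 degrees counter-clockwise (seen from above), free to lift from 75 to 95, so turn it about 85 in one grasp. It may rise up to 5 mm while turning, but need not.
- other_nut_center (a point): The same kind of nut on the square mould, to be left in place: 50 mm diameter, 36 mm tall; point at its centre, half-way up, z along its axis.
- round_mould: Fixed stand with the round plaster mould: origin at the centre of its underside on the table, z up the stud. Base 130 mm across; mould 110 mm across, top at 50 mm; 46 mm wide collar on it, top at 60 mm, on which the nut stands (fingertips may reach some mm below the nut); stud top at 105 mm, 9 mm over the nut; stud 28 mm across its threads. The other stand is alike, its mould 88 mm square.
- tray_in (a point): Fixed open wooden tray, outside 150 mm (its x) by 120 mm (its y), 22 mm high, walls 5 mm: this point is the centre of its inner floor, which lies 5 mm above the table; z up.
There are look-alikes about, which are no part of the job. What is shaped like the part that bears nut_center but orange or red is not meant. Leave any yellow look-alike of the round_mould alone.

How it is judged:
By the outcome, as a careful person would: the job done as asked, in the order asked, and still so for the second after the job is handed in, with the robot touching nothing.
It also fails if it takes over 48 s, if anything falls off the work surface, if the arm or the gripper's body presses on something with over 40 N, if the wrist force passes 120 N, or if a joint passes its speed limit or range.

## Working session

There is one attempt and no reset: what is moved stays moved. The work goes in short steps, Python scripts to look and compute and a tool call to move; the robot and the scene stay as the last step left them, time stands still between calls to the robot, and variables do not carry over. Pictures are saved under pics/ and viewed, and the job is handed in when it is done.

Besides the shell and the picture viewer there is one more tool, called after "Call:" by a JSON object that holds its "method" and its "body". jog_arm: Moves the arm, as the interface text tells. Its arguments: {"type":"object","properties":{"deltas":{"type":"array"},"grip_force":{"type":"number"}},"required":["deltas"]}

```bash
mkdir -p pics; python3 - <<'E'
from workcell import env
import cv2
s=env.state();print(s['time_s'],s['ee_pos'],s['ee_rot'],s['gripper_width'],env.nose_length)
for c in("scene","top","wrist"):
    f=env.grab_frame(c);cv2.imwrite(f'pics/{c}0.png',f[:,:,::-1])
    print(c,env.camera_params(c))
    for l in("nut_center","round_mould","tray_in"):
        for d in env.look_for(c,l)[:4]:print(l,d)
print(env.state()['time_s'])
E
```

```text
0.0 [182.22599532 544.85523045 230.12133195] [-1.79895980e+02 -2.37641673e-03  1.61508590e+02] 91.18904899136716 17.0
scene {'fx': 369.7246294026353, 'fy': 369.7246294026353, 'cx': 251.6477341449954, 'cy': 192.50300557284083, 'xyz': array([1090.01885085,  499.26112491,  770.4573412 ]), 'orientation': array([-132.62793545,   -0.72625531,  121.34084635])}
nut_center {'xyz': [633.7, 343.9, 33.1], 'conf': 0.88}
nut_center {'xyz': [366.7, 310.0, 26.0], 'conf': 0.86}
nut_center {'xyz': [506.4, 299.9, 90.3], 'conf': 0.62}
round_mould {'xyz': [325.5, 175.4, 45.1], 'conf': 0.81}
round_mould {'xyz': [401.5, 573.2, 48.9], 'conf': 0.58}
tray_in {'xyz': [535.5, -3.9, 7.9], 'conf': 0.61}
tray_in {'xyz': [505.7, 299.0, 87.9], 'conf': 0.41}
top {'fx': 429.9512759884079, 'fy': 429.9512759884079, 'cx': 260.3169826864923, 'cy': 186.0592461289205, 'xyz': array([ 278.04794259,  119.47222913, 1174.57559579]), 'orientation': array([-170.43627088,    1.796528  ,  -89.65455451])}
nut_center {'xyz': [487.5, 294.3, 94.3], 'conf': 0.78}
nut_center {'xyz': [356.6, 307.7, 34.2], 'conf': 0.74}
nut_center {'xyz': [622.1, 335.6, 34.9], 'conf': 0.55}
round_mould {'xyz': [295.7, 169.6, 49.1], 'conf': 0.95}
round_mould {'xyz': [480.1, 285.5, 51.8], 'conf': 0.87}
round_mould {'xyz': [370.3, 566.5, 51.1], 'conf': 0.79}
tray_in {'xyz': [534.6, -6.5, 5.8], 'conf': 0.65}
wrist {'fx': 267.73450658089854, 'fy': 267.73450658089854, 'cx': 257.2043215369439, 'cy': 192.10567482485345, 'xyz': array([104.97282067, 570.00038267, 384.33157217]), 'orientation': array([1.63441518e+02, 4.03083780e-02, 7.15137451e+01])}
nut_center {'xyz': [361.6, 328.2, 23.0], 'conf': 0.51}
round_mould {'xyz': [364.4, 568.9, 46.5], 'conf': 0.85}
0.6
```

View pics/scene0.png

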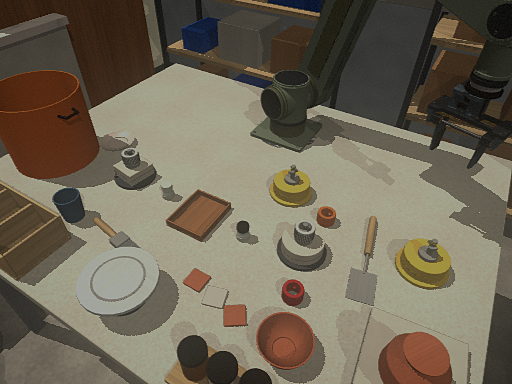

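View pics/top0.png

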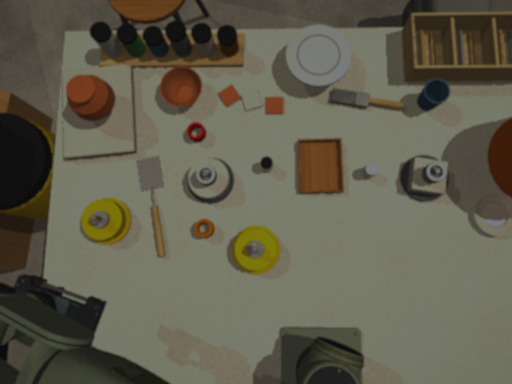

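View pics/wrist0.png

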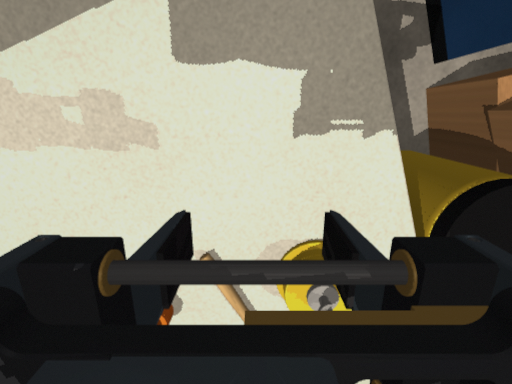

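Candidates for the nut, as scene / top pixels:
- Grey nut on the white round mould: (304,232) / (206,175). This one fits the description.
- Grey nut on the square mould: (130,157) / (435,172).
- Orange nut: (327,215) / (204,229).
- Red nut: (292,291) / (197,132).
- Yellow moulds: (292,180) and (428,255) in the scene picture.

I'll check the choice in a close crop.

```bash
cat > h.py <<'E'
import numpy as np
from scipy.spatial.transform import Rotation as R
from workcell import env
def proj(p,P):
    c=R.from_euler('xyz',P['orientation'],degrees=True).as_matrix()
    q=(np.atleast_2d(p)-P['xyz'])@c
    return np.c_[P['fx']*q[:,0]/q[:,2]+P['cx'],P['fy']*q[:,1]/q[:,2]+P['cy']]
def onz(uv,z,P):
    c=R.from_euler('xyz',P['orientation'],degrees=True).as_matrix()
    d=c@[(uv[0]-P['cx'])/P['fx'],(uv[1]-P['cy'])/P['fy'],1]
    return P['xyz']+d*(z-P['xyz'][2])/d[2]
def circ(x,y,z,r):
    a=np.linspace(0,2*np.pi,60);return np.c_[x+r*np.cos(a),y+r*np.sin(a),0*a+z]
E
cat > ov.py <<'E'
import sys,cv2;from h import *
x,y,tag=float(sys.argv[1]),float(sys.argv[2]),sys.argv[3]
out=[]
for c in("scene","top"):
    P=env.camera_params(c);im=cv2.imread(f'pics/{c}0.png')
    u=proj([x,y,60],P)[0].astype(int)-36;s=5
    cr=cv2.resize(im[u[1]:u[1]+75,u[0]:u[0]+75],None,fx=s,fy=s,interpolation=cv2.INTER_CUBIC)
    o=cr.copy()
    for z,r,col in((0,65,(255,0,0)),(50,55,(0,255,0)),(96,25,(0,0,255)),(105,14,(255,0,255))):
        q=((proj(circ(x,y,z,r),P)-u+.5)*s).astype(np.int32);cv2.polylines(o,[q],True,col,1)
    out.append(np.vstack([cr,o]))
    print(c,'crop origin',u)
cv2.imwrite(f'pics/ov_{tag}.png',cv2.resize(np.hstack(out),(600,600)))
E
python3 - <<'E'
from h import *
for c,uv in(("scene",(304,229)),("top",(206,174))):
    print(onz(uv,100,env.camera_params(c)))
E
python3 ov.py 487 290 a
```

```text
[507.50087978 303.07805622 100.        ]
[490.16127028 293.47760487 100.        ]
scene crop origin [265 196]
top crop origin [173 142]
```

View pics/ov_a.png

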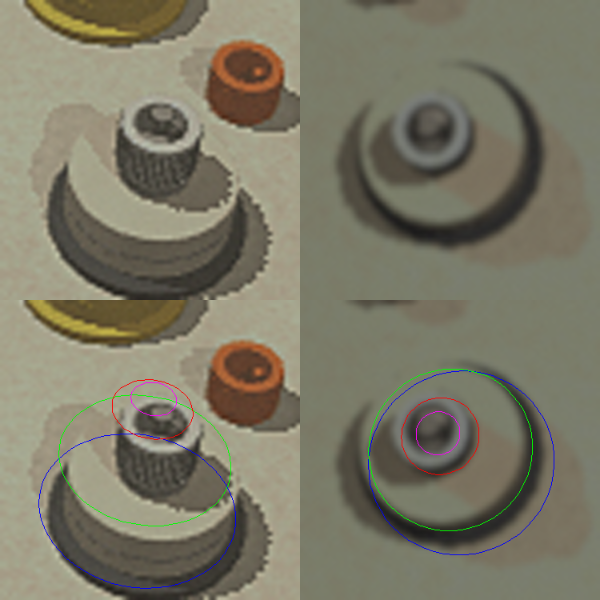

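The close crop shows the aluminium nut on the white round mould at scene (305,227) and top (206,174); the orange nut stands loose beside it. The two cameras disagree by about 15 mm, so the wrist camera will settle the position.

Call:
{"method": "jog_arm", "body": {"deltas": [[[-0.029,-0.016,0,5,0.0912],[-0.058,-0.032,0,10,0.0912],[-0.087,-0.048,0,15,0.0912],[-0.116,-0.064,0,20,0.0912],[-0.145,-0.08,0,25,0.0912],[-0.174,-0.096,0,30,0.0912],[-0.203,-0.112,0,35,0.0912],[-0.232,-0.128,0,40,0.0912],[-0.261,-0.144,0,45,0.0912],[-0.29,-0.16,0,50,0.0912],[-0.319,-0.176,0,55,0.0912],[-0.348,-0.192,0,60,0.0912],[-0.377,-0.207,0,64,0.0912],[-0.404,-0.222,0,66.5,0.0912],[-0.404,-0.222,0,66.5,0.0912],[-0.404,-0.222,0,66.5,0.0912],[-0.404,-0.222,0,66.5,0.0912]]]}}

```text
time_s: 2.02
ee_pos: [494.7, 206.8, 230.8]
ee_rot: [-180.0, -0.0, 95.0]
force: [0.4, -0.5, -0.0]
gripper_width: 91.2
```

```bash
python3 - <<'E'
from h import *
import cv2
s=env.state();print(s['time_s'],s['ee_pos'],s['ee_rot'],s['qpos'],s['force'])
P=env.camera_params('wrist');print(P)
f=env.grab_frame('wrist');cv2.imwrite('pics/wrist1.png',f[:,:,::-1])
for l in("nut_center","round_mould"):
    for d in env.look_for('wrist',l)[:4]:print(l,d,proj(d['xyz'],P))
f=env.grab_frame('top');cv2.imwrite('pics/top1.png',f[:,:,::-1])
f=env.grab_frame('scene');cv2.imwrite('pics/scene1.png',f[:,:,::-1])
E
```

```text
2.0167 [494.71797988 206.80249905 230.84905991] [-1.79960476e+02 -2.70101979e-02  9.50019762e+01] [2.14349813e+01 1.48362049e+01 9.46500132e+01 3.93339129e-02
 7.05440543e+01 1.64198845e+01] [ 0.39435344 -0.45384446 -0.00286503]
{'fx': 267.73450658089854, 'fy': 267.73450658089854, 'cx': 257.2043215369439, 'cy': 192.10567482485345, 'xyz': array([486.87092019, 286.21480756, 384.31654483]), 'orientation': array([1.63458748e+02, 1.79953057e-02, 5.01169560e+00])}
nut_center {'xyz': [625.3, 334.4, 37.9], 'conf': 0.86} [[375.5231944   81.42592837]]
nut_center {'xyz': [493.2, 300.4, 94.1], 'conf': 0.73} [[264.65577776  98.76606843]]
nut_center {'xyz': [362.3, 305.0, 34.8], 'conf': 0.68} [[156.93061798  87.28529962]]
round_mould {'xyz': [493.4, 298.7, 50.6], 'conf': 0.98} [[263.71709974 102.11817487]]
round_mould {'xyz': [313.3, 179.6, 46.9], 'conf': 0.72} [[117.6663473  185.35973253]]
```

View pics/wrist1.png

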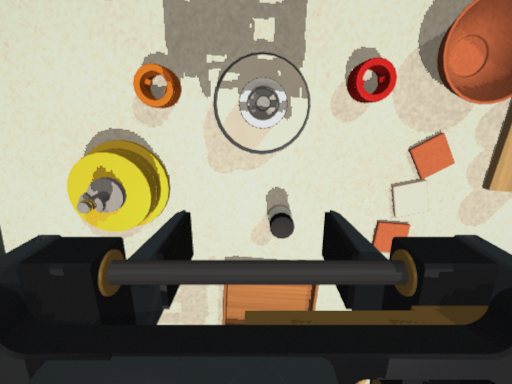

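The wrist view shows the grey nut on the round white mould at (263,102), with the orange nut at (157,86) and the red one at (372,80). Next I fit the geometry, also checking the mould axis for tilt.

```bash
cat > fit.py <<'E'
import cv2,sys;from h import *
x,y=map(float,sys.argv[1:3])
P=env.camera_params('wrist');im=cv2.imread('pics/wrist1.png')
for z in(0,50,96,105):print(z,onz((263,102),z,P))
s=6;u=np.array([205,45])
cr=cv2.resize(im[45:160,205:325],None,fx=s,fy=s,interpolation=cv2.INTER_CUBIC)
for z,r,col in((0,65,(255,0,0)),(50,55,(0,255,0)),(96,25,(0,0,255)),(105,14,(255,0,255))):
    q=((proj(circ(x,y,z,r),P)-u+.5)*s).astype(np.int32);cv2.polylines(cr,[q],True,col,1)
cv2.imwrite('pics/fit_%s.png'%sys.argv[3],cv2.resize(cr,(626,600)))
E
python3 fit.py 492 298 a;
python3 - <<'E'
from h import *
for c,uv in(("scene",(305,226.5)),("top",(206,174))):
    print(c,onz(uv,96,env.camera_params(c)))
E
```

```text
0 [493.18296511 301.2730662    0.        ]
50 [492.29708837 299.40169256  50.        ]
96 [491.48208176 297.68002881  96.        ]
105 [491.32262395 297.34318155 105.        ]
scene [495.27755631 300.46293833  96.        ]
top [490.95084089 294.12532245  96.        ]
```

View pics/fit_a.png

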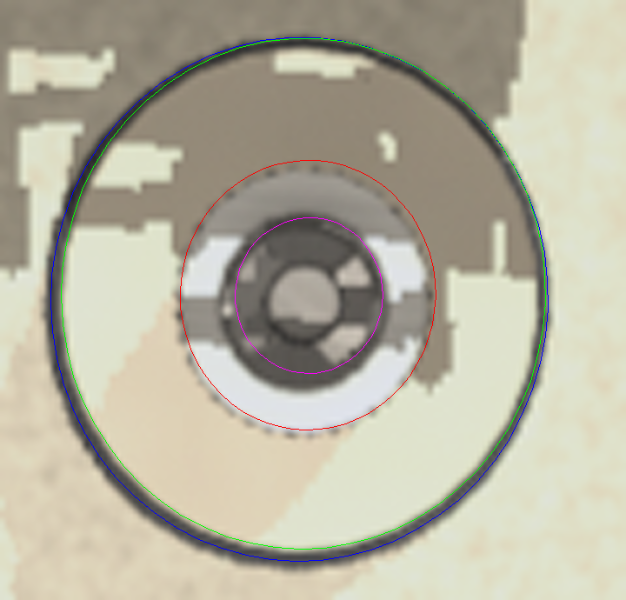

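View pics/scene1.png

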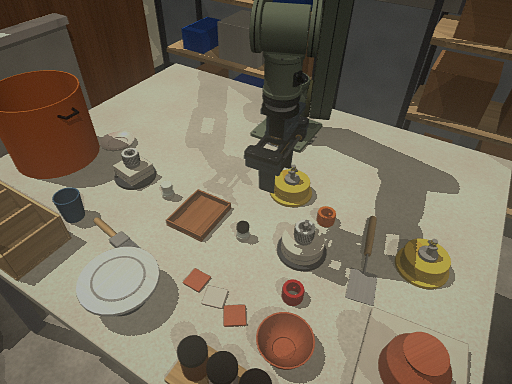

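Nut at about (491.8, 297), upright. The overlay matches: base, mould and nut are concentric within about 1 mm. Moving over it, then down.

Call:
{"method": "jog_arm", "body": {"deltas": [[[0.03,0.002,0,0,0.0912],[0.06,0.004,0.01,0,0.0912],[0.09,0.005,0.03,0,0.0912],[0.09,0.005,0.055,0,0.0912],[0.09,0.005,0.08,0,0.0912],[0.09,0.005,0.1,0,0.0912],[0.09,0.005,0.115,0,0.0912],[0.09,0.005,0.125,0,0.0912],[0.09,0.005,0.134,0,0.0912],[0.09,0.005,0.142,0,0.0912],[0.09,0.005,0.148,0,0.0912],[0.09,0.005,0.151,0,0.0912],[0.09,0.005,0.151,0,0.0912],[0.09,0.005,0.151,0,0.0912],[0.09,0.005,0.151,0,0.0912]]]}}

```text
time_s: 3.52
ee_pos: [492.7, 296.9, 80.6]
ee_rot: [179.9, -0.0, 95.0]
force: [0.7, -0.3, 0.2]
gripper_width: 91.3
```

```bash
python3 - <<'E'
from h import *
import cv2
s=env.state();print(s['time_s'],s['ee_pos'],s['ee_rot'],s['qpos'],s['force'])
for c in('wrist','scene'):
    f=env.grab_frame(c);cv2.imwrite(f'pics/{c}2.png',f[:,:,::-1])
a=cv2.imread('pics/wrist2.png');b=cv2.imread('pics/scene2.png')[150:290,230:390]
cv2.imwrite('pics/c2.png',np.vstack([cv2.resize(a[180:384,80:440],(720,300)),cv2.resize(b,(720,300))]) if 0 else np.hstack([cv2.resize(a,(400,300)),cv2.resize(b,(400,300))]))
E
```

```text
3.5167 [492.69936211 296.91552746  80.61087903] [ 1.79926326e+02 -3.61829582e-02  9.50012839e+01] [2.99279655e+01 2.59221077e+01 1.01476258e+02 2.22006689e-03
 5.25195736e+01 2.49253552e+01] [ 0.74622862 -0.28089911  0.22143171]
```

View pics/c2.png

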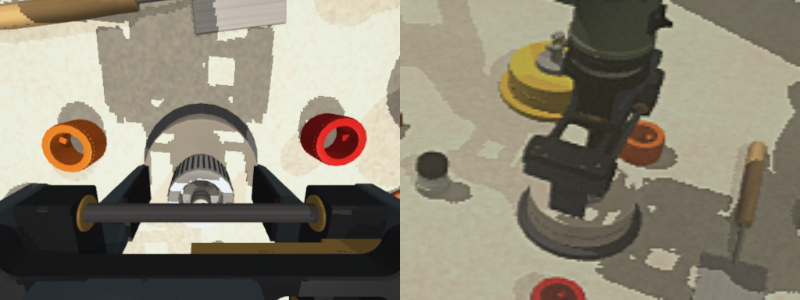

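The nut (wrist crop ~(203,180)) is centred between the jaws. Closing.

Call:
{"method": "jog_arm", "body": {"deltas": [[[0,0,0,0,0.03],[0,0,0,0,0.03],[0,0,0,0,0.03],[0,0,0,0,0.03],[0,0,0,0,0.03],[0,0,0,0,0.03],[0,0,0,0,0.03],[0,0,0,0,0.03],[0,0,0,0,0.03],[0,0,0,0,0.03],[0,0,0,0,0.03],[0,0,0,0,0.03]]], "grip_force": 25}}

```text
time_s: 4.62
ee_pos: [492.3, 296.7, 79.9]
ee_rot: [180.0, -0.0, 95.0]
force: [-0.2, -0.3, 0.2]
gripper_width: 49.3
```

Gripped at 49 mm with almost no side force. Turning -85° about tool z, which is counter-clockwise seen from above.

Call:
{"method": "jog_arm", "body": {"deltas": [[[0,0,0,-5,0.03],[0,0,0,-10,0.03],[0,0,0,-15,0.03],[0,0,0,-20,0.03],[0,0,0,-25,0.03],[0,0,0,-30,0.03],[0,0,0,-35,0.03],[0,0,0,-40,0.03],[0,0,0,-45,0.03],[0,0,0,-50,0.03],[0,0,0,-55,0.03],[0,0,0,-60,0.03],[0,0,0,-65,0.03],[0,0,0,-70,0.03],[0,0,0,-75,0.03],[0,0,0,-80,0.03],[0,0,0,-85,0.03],[0,0,0,-85,0.03],[0,0,0,-85,0.03],[0,0,0,-85,0.03]]]}}

```text
time_s: 6.28
ee_pos: [492.2, 296.7, 79.9]
ee_rot: [180.0, -0.0, 179.9]
force: [-0.4, 0.5, 0.5]
gripper_width: 49.4
```

```bash
python3 - <<'E'
from h import *
s=env.state();print(s['time_s'],s['ee_pos'],s['ee_rot'],s['force'],s['torque'],s['gripper_width'])
E
```

```text
6.2833 [492.21699838 296.71173431  79.92916186] [ 1.79999038e+02 -3.04314008e-03  1.79899810e+02] [-0.35949798  0.52851451  0.46590971] [0.02722916 0.01404809 0.03764377] 49.407098352131435
```

Now a gentle lift of a few mm, checking the force.

Call:
{"method": "jog_arm", "body": {"deltas": [[[0,0,-0.001,0,0.03],[0,0,-0.002,0,0.03],[0,0,-0.003,0,0.03],[0,0,-0.004,0,0.03],[0,0,-0.005,0,0.03],[0,0,-0.006,0,0.03],[0,0,-0.006,0,0.03]]]}}

```text
time_s: 6.87
ee_pos: [492.4, 296.8, 86.2]
ee_rot: [180.0, 0.0, -180.0]
force: [-0.4, -0.2, -1.9]
gripper_width: 49.3
```

Only about the nut's own weight shows, so it is free. Lifting straight up.

Call:
{"method": "jog_arm", "body": {"deltas": [[[0,0,-0.005,0,0.03],[0,0,-0.012,0,0.03],[0,0,-0.02,0,0.03],[0,0,-0.03,0,0.03],[0,0,-0.04,0,0.03],[0,0,-0.055,0,0.03],[0,0,-0.07,0,0.03],[0,0,-0.085,0,0.03],[0,0,-0.1,0,0.03],[0,0,-0.11,0,0.03],[0,0,-0.114,0,0.03],[0,0,-0.114,0,0.03],[0,0,-0.114,0,0.03]]]}}

```text
time_s: 7.95
ee_pos: [492.0, 296.6, 199.8]
ee_rot: [-180.0, -0.0, -180.0]
force: [0.6, -0.3, -1.7]
gripper_width: 49.5
```

```bash
python3 - <<'E'
from h import *
import cv2
s=env.state();print(s['time_s'],s['ee_pos'],s['ee_rot'],s['force'],s['gripper_width'])
for c in('wrist','scene','top'):
    f=env.grab_frame(c);cv2.imwrite(f'pics/{c}3.png',f[:,:,::-1])
for c in('scene','top'):
    for d in env.look_for(c,'tray_in')[:2]:print(c,d)
a=cv2.imread('pics/wrist3.png');b=cv2.imread('pics/scene3.png')[150:290,150:390]
cv2.imwrite('pics/c3.png',np.hstack([cv2.resize(a,(400,300)),cv2.resize(b,(400,300))]))
cv2.imwrite('pics/t3.png',cv2.resize(cv2.imread('pics/top3.png')[120:210,270:390],(800,600)))
E
```

```text
7.95 [491.99338135 296.58172408 199.77838801] [-1.79992769e+02 -2.05882095e-02 -1.79995186e+02] [ 0.57814444 -0.32986456 -1.71893917] 49.4727701478938
scene {'xyz': [534.1, -5.3, 6.1], 'conf': 0.84}
top {'xyz': [533.8, -4.6, 4.3], 'conf': 0.72}
```

View pics/c3.png

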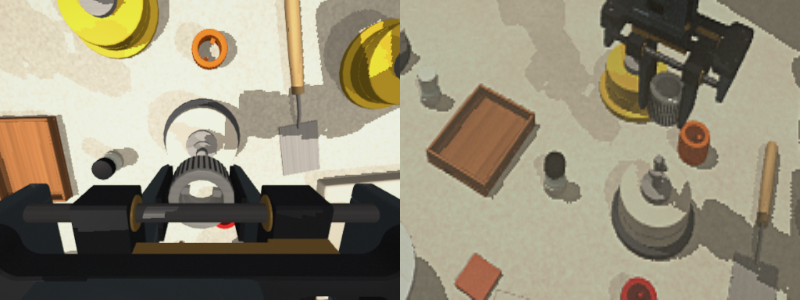

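View pics/t3.png

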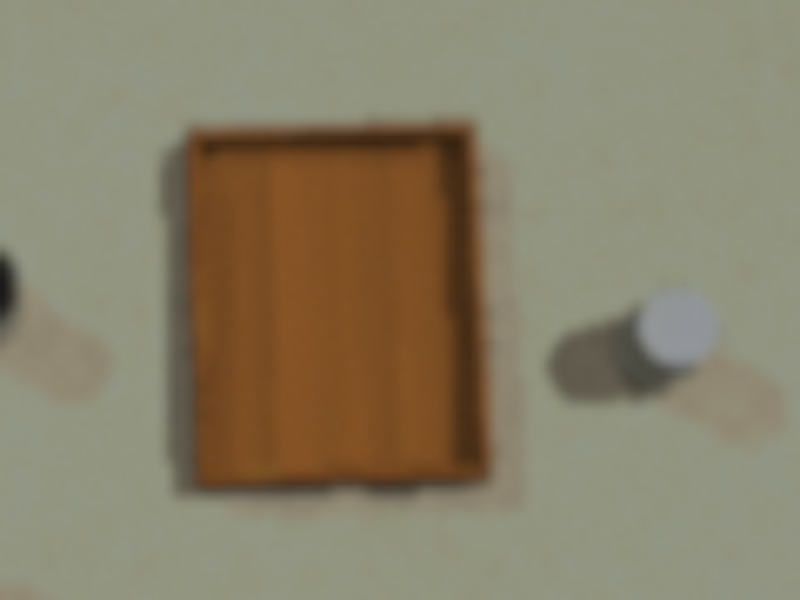

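The nut is off the stud and held (scene crop ~(667,97)), and the bare stud shows on the round mould. Both cameras put the tray centre at (534,-5). Carrying it over while turning so the jaws lie along the tray's long side.

Call:
{"method": "jog_arm", "body": {"deltas": [[[-0.001,-0.007,0,2,0.03],[-0.003,-0.02,0,6,0.03],[-0.005,-0.038,0,11,0.03],[-0.008,-0.057,0,17,0.03],[-0.011,-0.076,0,23,0.03],[-0.013,-0.095,0,28,0.03],[-0.016,-0.114,0,34,0.03],[-0.018,-0.133,0,40,0.03],[-0.021,-0.152,0,45,0.03],[-0.024,-0.171,0,51,0.03],[-0.026,-0.19,0,57,0.03],[-0.029,-0.209,0,62,0.03],[-0.032,-0.228,0,68,0.03],[-0.034,-0.247,0,74,0.03],[-0.037,-0.266,0,79,0.03],[-0.04,-0.283,0,85,0.03],[-0.042,-0.296,0,89,0.03],[-0.042,-0.302,0,90,0.03],[-0.042,-0.302,0,90,0.03],[-0.042,-0.302,0,90,0.03]]]}}

```text
time_s: 9.87
ee_pos: [534.0, -5.3, 199.8]
ee_rot: [-180.0, -0.0, 90.0]
force: [0.4, -0.0, -1.2]
gripper_width: 49.4
```

```bash
python3 - <<'E'
from h import *
import cv2
s=env.state();print(s['time_s'],s['ee_pos'],s['ee_rot'],s['force'],s['gripper_width'])
for c in('wrist','scene'):
    f=env.grab_frame(c);cv2.imwrite(f'pics/{c}4.png',f[:,:,::-1])
a=cv2.imread('pics/wrist4.png');b=cv2.imread('pics/scene4.png')[120:260,110:300]
cv2.imwrite('pics/c4.png',np.hstack([cv2.resize(a,(400,300)),cv2.resize(b,(400,300))]))
E
```

```text
9.8667 [533.96909387  -5.28787742 199.81688125] [-1.79972709e+02 -2.95262104e-02  9.00132274e+01] [ 0.3984167  -0.03069488 -1.15668927] 49.36238308913252
```

View pics/c4.png

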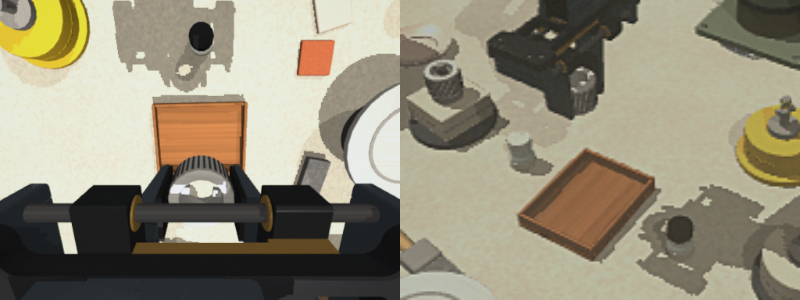

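The nut is held level over the tray, which spans wrist-crop columns 153–245. Descending to just above the floor.

Call:
{"method": "jog_arm", "body": {"deltas": [[[0,0,0.007,0,0.03],[0,0,0.02,0,0.03],[0,0,0.035,0,0.03],[0,0,0.05,0,0.03],[0,0,0.065,0,0.03],[0,0,0.08,0,0.03],[0,0,0.095,0,0.03],[0,0,0.11,0,0.03],[0,0,0.125,0,0.03],[0,0,0.137,0,0.03],[0,0,0.147,0,0.03],[0,0,0.156,0,0.03],[0,0,0.163,0,0.03],[0,0,0.168,0,0.03],[0,0,0.17,0,0.03],[0,0,0.17,0,0.03],[0,0,0.17,0,0.03]]]}}

```text
time_s: 11.38
ee_pos: [534.6, -5.3, 30.3]
ee_rot: [180.0, -0.0, 90.0]
force: [1.3, 0.1, -1.0]
gripper_width: 49.6
```

Call:
{"method": "jog_arm", "body": {"deltas": [[[0,0,0.0005,0,0.03],[0,0,0.001,0,0.03],[0,0,0.0015,0,0.03],[0,0,0.002,0,0.03],[0,0,0.0025,0,0.03],[0,0,0.003,0,0.03],[0,0,0.003,0,0.03],[0,0,0.003,0,0.03]]]}}

```text
time_s: 12.05
ee_pos: [534.3, -5.3, 26.9]
ee_rot: [-180.0, -0.0, 90.0]
force: [-0.1, 0.2, -2.2]
gripper_width: 49.7
```

Not touching yet; continuing in 0.5 mm steps.

Call:
{"method": "jog_arm", "body": {"deltas": [[[0,0,0.0005,0,0.03],[0,0,0.001,0,0.03],[0,0,0.001,0,0.03],[0,0,0.001,0,0.03]]]}}

```text
time_s: 12.38
ee_pos: [534.3, -5.3, 25.9]
ee_rot: [-180.0, -0.0, 90.0]
force: [-0.2, 0.2, -1.0]
gripper_width: 49.7
```

Call:
{"method": "jog_arm", "body": {"deltas": [[[0,0,0.0005,0,0.03],[0,0,0.001,0,0.03],[0,0,0.001,0,0.03],[0,0,0.001,0,0.03]]]}}

```text
time_s: 12.72
ee_pos: [534.3, -5.2, 25.0]
ee_rot: [180.0, -0.0, 90.0]
force: [0.3, -0.2, -1.4]
gripper_width: 49.5
```

Call:
{"method": "jog_arm", "body": {"deltas": [[[0,0,0.0005,0,0.03],[0,0,0.0005,0,0.03],[0,0,0.0005,0,0.03]]]}}

```text
time_s: 12.97
ee_pos: [534.3, -5.3, 24.9]
ee_rot: [180.0, -0.0, 90.0]
force: [-0.5, -0.9, 4.8]
gripper_width: 49.2
```

Call:
{"method": "jog_arm", "body": {"deltas": [[[0,0,0.0005,0,0.03],[0,0,0.0005,0,0.03],[0,0,0.0005,0,0.03]]]}}

```text
time_s: 13.22
ee_pos: [534.3, -5.3, 24.9]
ee_rot: [180.0, -0.0, 90.0]
force: [-2.7, -0.2, 8.9]
gripper_width: 49.3
```

Contact at z = 24.9, as predicted. Easing back 0.5 mm, opening partway, then going straight up.

Call:
{"method": "jog_arm", "body": {"deltas": [[[0,0,-0.0005,0,0.03],[0,0,-0.0005,0,0.053],[0,0,-0.0005,0,0.057],[0,0,-0.0005,0,0.062],[0,0,-0.0005,0,0.068],[0,0,-0.0005,0,0.074],[0,0,-0.0005,0,0.074],[0,0,-0.0005,0,0.074],[0,0,-0.0005,0,0.074]]]}}

```text
time_s: 13.97
ee_pos: [534.3, -5.3, 24.4]
ee_rot: [180.0, -0.0, 90.0]
force: [0.3, 0.1, 0.6]
gripper_width: 73.7
```

Call:
{"method": "jog_arm", "body": {"deltas": [[[0,0,-0.003,0,0.074],[0,0,-0.009,0,0.074],[0,0,-0.018,0,0.074],[0,0,-0.03,0,0.074],[0,0,-0.05,0,0.074],[0,0,-0.075,0,0.074],[0,0,-0.1,0,0.074],[0,0,-0.125,0,0.074],[0,0,-0.15,0,0.074],[0,0,-0.17,0,0.074],[0,0,-0.175,0,0.074],[0,0,-0.175,0,0.074]]]}}

```text
time_s: 14.97
ee_pos: [535.1, -5.3, 201.6]
ee_rot: [179.7, 0.0, 90.0]
force: [-0.1, -0.1, -0.1]
gripper_width: 73.8
```

```bash
python3 - <<'E'
from h import *
import cv2
s=env.state();print(s['time_s'],s['ee_pos'],s['force'],s['gripper_width'])
for c in('wrist','scene','top'):
    f=env.grab_frame(c);cv2.imwrite(f'pics/{c}5.png',f[:,:,::-1])
for c in('wrist','scene','top'):
    for d in env.look_for(c,'nut_center')[:5]:print(c,d)
a=cv2.imread('pics/wrist5.png');b=cv2.imread('pics/scene5.png')[130:290,90:350]
cv2.imwrite('pics/c5.png',np.hstack([cv2.resize(a,(400,300)),cv2.resize(b,(400,300))]))
E
```

```text
14.9667 [535.14759087  -5.30462632 201.63518529] [-0.07376941 -0.10680758 -0.06364096] 73.80140269987395
wrist {'xyz': [533.9, -3.8, 40.8], 'conf': 0.66}
scene {'xyz': [540.8, -1.0, 28.1], 'conf': 0.86}
scene {'xyz': [635.7, 341.0, 32.4], 'conf': 0.78}
scene {'xyz': [370.4, 309.3, 23.6], 'conf': 0.58}
top {'xyz': [355.4, 309.6, 33.6], 'conf': 0.55}
top {'xyz': [622.7, 339.7, 33.9], 'conf': 0.5}
top {'xyz': [524.9, 17.5, 42.3], 'conf': 0.37}
```

View pics/c5.png

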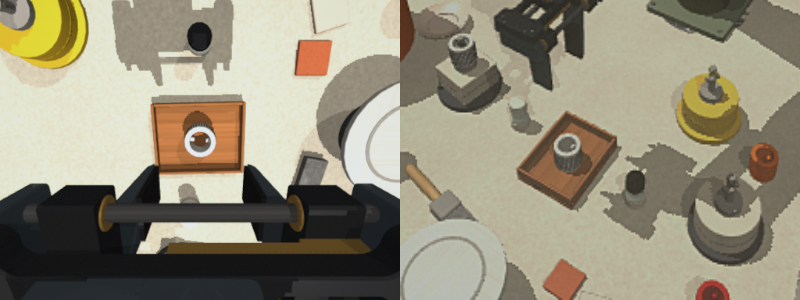

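The nut stands upright in the middle of the tray (wrist crop (200,142), scene crop (569,152)). The square mould's nut is still in place (scene crop (461,47)), and the robot is clear. Handing in.

```bash
python3 -c "
from workcell import env
print(env.job_done(), env.state()['time_s'])"
```

```text
the job is handed in; nothing more can be done
the job is handed in; nothing more can be done
```

The round mould's nut now stands upright in the middle of the wooden tray, and the job was handed in at about 15 s of the 48 s allowed.

- **Unscrewing:** I gripped the nut at (492, 297) with 25 N and turned it 85° counter-clockwise. It came free at the first small lift, with only about its own weight on the wrist, and I took it straight up off the stud.
- **Setting down:** I lowered it in small steps until it touched the tray floor at the height expected, with at most about 9 N in the readings. I then opened the fingers and backed off straight up.
- **Last checks:** The wrist and scene pictures show the nut upright in the tray and the round mould's stud bare. The square mould's nut is still in place, and the robot was touching nothing.
- **Disagreements:** In the first pictures the scene and top cameras differed by about 15 mm on the nut's position, so I used the wrist camera. After placing, the wrist and scene detections agreed with the tray position within about 8 mm. The top camera gave only a low-confidence one (0.37) about 25 mm off, probably because the gripper was in its view.

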